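Release both catches and hold a rotor stand's spring-closed guard open

TASK

The rotor on the run-up stand has to come out. First squeeze the red interlock catch fully back, then squeeze the white catch fully back, then swing the yellow mesh guard up past its half-way detent to wide open, near its stop, and finish still holding it there with the gripper, because its springs would shut it on your workmate's hands. Leave the hammer, the end shield and the bearing on the bench where they lie.

Things in the scene. Friction and masses are not known exactly. Their poses are not given: they have to be found in the camera images.
- stand: blue rotor run-up stand, fixed to the bench: sheet-steel trough, rim 104 mm up, on a bed 220 (x) x 400 (y) x 20 mm, a motor rotor inside. Origin: centre of the bed's underside. Its x axis points from the catches (front, robot side) to the hinge (back), y along the hinge, z up. It carries the mesh guard
- guard_hinge (a point): middle of the guard's hinge line, 110 mm above the bench at the back of the stand; the line runs along the stand's y axis. The handle's bar is 228 mm from it
- guard_handle (a point): middle of the grip of the guard's bright steel bow handle: a round bar 12 mm thick, 110 mm long, parallel to the hinge, level with it when the guard is shut; moves with the guard. A leg at each end joins it to the guard's front edge, 47 mm behind the bar; the space between and below is free for fingers. The bar can turn between the fingers as the guard swings
- guard (a joint): angle of the yellow-framed mesh guard (180 x 362 x 12 mm, about 0.65 kg), rad: 0 shut (level), grows as the front edge rises, stop at 1.45. Weight and springs pull it shut all the way (some 4 N at the handle). A spring ball at the left end of the hinge crosses a bump between 0.5 and 0.9 (some 5 N more); beyond that only the robot keeps it up: let go, it falls shut
- red_catch (a joint): travel of the red catch's bolt and tab towards its lug, m: 0 to 0.002 at first, lying 10 mm over the guard's front edge; 0.015 fully back (stop). Stiff (about 7 N), stays where it is put
- white_catch (a joint): travel of the white catch's bolt and tab, same as the red one's
- red_squeeze (a point): fixed point on the red catch, on a bracket at the stand's front, left or right end, 148 mm above the bench, 32 over the guard. Two upright red plates 26 mm wide, tops 11 mm above it: the fixed lug, outer face 13.5 mm before it (robot side), and the bolt's tab, outer face 28 mm behind it, 13 mm when fully squeezed. Axes as the stand's. A low black switch box is beside it
- white_squeeze (a point): the same point of the white catch (white plates, no switch box) at the other end, 250 mm away; same sizes
- hammer: dead-blow hammer, light blue with black faces, lying on the bench beside the stand, 270 mm long, 52 mm high: not to be moved
- end_shield: blue and aluminium motor end shield, a disc of 160 mm diameter and 36 mm height, flat on the bench beside the stand: not to be moved
- bearing: steel ball bearing, 52 mm diameter, 15 mm high, flat on the bench in front of the stand: not to be moved

How it is judged:
By the outcome, as a careful person would: the job done as asked, in the order asked, and still so for the second after the job is handed in, while the arm keeps its last pose, push and grip.
It also fails if it takes over 51 s, if anything falls off the work surface, if the arm or the gripper's body presses on something with over 40 N, if the wrist force passes 120 N, or if a joint passes its speed limit or range.

ROBOT

A 6-joint arm with a two-finger parallel gripper is mounted at the origin on the work surface. World frame = base frame: x ahead of the robot, y to its left, z up, the work surface at z = 0. Lengths are in mm, angles in degrees, forces in N, time in s.
With the tool pointing down it reaches from about 250 to 775 mm from the base axis. Payload 8.9 kg.
Tool frame: the origin (TCP) lies midway between the tips of the shut fingers; the grasp point (between the pads) lies 19 mm behind it (r.hold_point_z is the distance from the TCP to the grasp point, in mm); z points along the fingers, x is the direction in which the jaws open and shut, and the axes are right-handed (so a half turn about z gives the same grasp; the last joint's range is limited). The gripper opens to 85 mm and grips with 20 to 120 N. Pads are 22 mm wide; open, the fingers measure 114 mm over their backs; the gripper's body (76 mm by 85 mm) begins 54 mm behind the grasp point. The pads swing forward as they close: fully open they stand 13 mm farther back than shut.
Start: joints at [64.727, 16.656, -8.789, 64.555, 0, 82.019], TCP at [156.045, 501.272, 231.305] pointing down, gripper open.
Joint ranges: [-144.48, 144.48], [-52.06, 99.96], [-74.48, 78.29], [-112.23, 115.85], [-86.99, 84.42], [-180, 180]. Speed limits (degrees/s): [127.2, 127.2, 159.86, 180, 180, 180].

INTERFACE

Orientations are given as a 3x3 rotation matrix whose columns are the frame's x, y, z axes.
In Python, from cell import read_state, optics, r gives the robot as it stands.
- The arm moves only by the tool drive_tool, never from a script. Its argument "rows" is a list of rows, each a list of 3 entries, a list of its own where there are three numbers: the opening, from 0 (shut) to 1 (fully open), then the shift along the tool's x, y, z in m, then the turn about the tool's z in degrees. A call has 1 to 12 rows; each row is the pose to reach, as a shift and turn from the pose commanded when the call began, along the tool's axes at that moment; what a row does not reach only later rows make up. A row lasts 1/12 s, in which the tool goes at most 41.7 mm and 7.16 degrees, less where a joint would pass 70% of its speed; a pose out of reach is approached as far as the arm can. A call with a gripper value outside its range is refused whole. The fingers move at their own pace and stop on an object; the grip force is fixed at half the most. Time passes only in rows, so rows that repeat a pose let the fingers close. It gives the time, the measured TCP pose, the force and the opening at its end, in the units of the state.
- read_state(): the state, without advancing time (a new reading comes with each control period).
- optics.camera(name): name is "side" or "top" or "wrist"; returns the picture (384x512x3 uint8, red, green, blue); there is no depth.
- optics.calibration(name): a dict with "fx", "fy", "cx", "cy" (pixels), "rvec" (rotation vector, rad) and "tvec" (3), from world to camera coordinates, as OpenCV has them. Camera axes: x right, y down, z forward; pixel columns grow to the right and rows downward; lengths in mm; the calibration is good to about 2 mm. A picture is of the moment at which its call begins: read the wrist's pose just before it. calibration takes no time and is no camera call; for the wrist camera it gives the pose at the moment of the call.
- r.job_done(): hands the job in, once; it reports no verdict.
The state is a dict: "clock": time; "qpos": joint angles; "qd": joint speeds; "joint_efforts": joint torques, N m; "eef_pos": TCP position; "tool_rot": TCP orientation; "ft_force": force on the tool from outside, world axes, zero at the start; "ft_torque": the same for the moment, N m; "width": finger opening in mm.
Only numpy, scipy, OpenCV 4.12 (cv2) and the standard library are available. Lean on these libraries where they do the work, as an engineer would, in place of code of your own. Each camera call takes 0.05 s, during which the arm holds its last target. There are 200 camera calls.

## Working session

There is one attempt and no reset: what is moved stays moved. The work goes in short steps, Python scripts to look and compute and a tool call to move; the robot and the scene stay as the last step left them, time stands still between calls to the robot, and variables do not carry over. Pictures are saved under pics/ and viewed, about 8 in all and at most 12, crops included, and the job is handed in when it is done.

Besides the shell and the picture viewer there is one more tool, called after "Call:" as name([rows], argument=value, ...), one row to a line, values as JSON. drive_tool: Moves the arm, as the interface text tells. Its arguments: {"type":"object","properties":{"rows":{"type":"array"}},"required":["rows"]}

```bash
ls; mkdir -p pics
python3 - <<'E'
from cell import read_state, optics, r
import cv2,numpy as np
s=read_state();print({k:np.round(v,3).tolist() for k,v in s.items()}, r.hold_point_z)
for n in("top","side"):
    im=optics.camera(n);np.save(f"pics/{n}0.npy",im);cv2.imwrite(f"pics/{n}0.png",im[:,:,::-1])
    c=optics.calibration(n);print(n,c, (-cv2.Rodrigues(np.array(c["rvec"],float))[0].T@np.array(c["tvec"],float)))
E
```

```text
pics
{'clock': 0.0, 'qpos': [64.728, 16.689, -8.832, 64.554, 0.001, 82.019], 'qd': [0.08, -0.08, -0.02, 0.014, -0.038, 0.025], 'joint_efforts': [0.001, -53.715, 33.136, 0.016, 0.0, 0.0], 'eef_pos': [155.843, 500.875, 230.731], 'tool_rot': [[0.297, 0.955, -0.001], [0.955, -0.297, -0.001], [-0.001, -0.0, -1.0]], 'ft_force': [0.107, -1.138, -0.428], 'ft_torque': [0.018, -0.038, -0.019], 'width': 85.667} 18.700000000000003
top {'fx': 391.66097105978645, 'fy': 391.66097105978645, 'cx': 247.44595087449497, 'cy': 195.96754504052114, 'rvec': array([ 2.1544723 , -2.20798828,  0.06010726]), 'tvec': array([  66.95725169,  551.2339933 , 1260.5851444 ])} [ 466.63831703   39.01010764 1295.43196957]
side {'fx': 397.5180760693875, 'fy': 397.5180760693875, 'cx': 258.9925129016768, 'cy': 192.05312431830436, 'rvec': array([ 0.05426151, -2.77264105,  1.40857345]), 'tvec': array([ 543.05596571,   82.39142375, 1188.06200916])} [492.0582112  934.32538053 773.3720103 ]
```

View pics/top0.png

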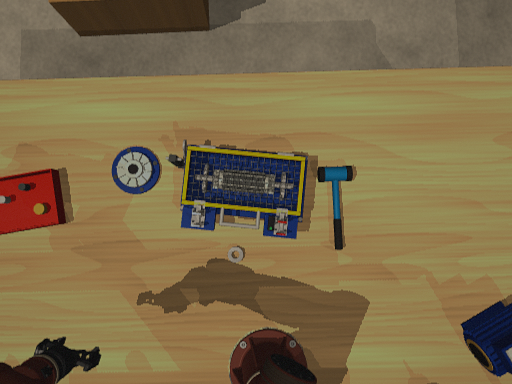

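View pics/side0.png

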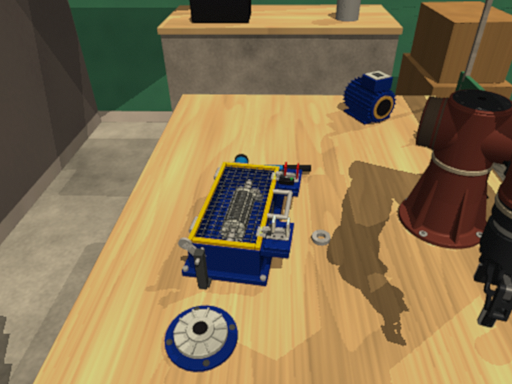

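The top view shows the yellow guard at about (185-305, 147-215), the white catch near (200,212), the red catch near (281,222), the handle near (240,218), the bearing at (236,254) and the hammer on the right. The side view agrees.

```bash
cat > h.py <<'E'
import numpy as np,cv2
def P(c):
    R=cv2.Rodrigues(np.array(c["rvec"],float))[0];return R,np.array(c["tvec"],float),np.array([[c["fx"],0,c["cx"]],[0,c["fy"],c["cy"]],[0,0,1]])
def plane(c,uv,z):
    R,t,K=P(c);o=-R.T@t;uv=np.atleast_2d(uv).astype(float)
    d=(R.T@np.linalg.inv(K)@np.c_[uv,np.ones(len(uv))].T).T
    return o+d*((z-o[2])/d[:,2])[:,None]
def proj(c,p):
    return cv2.projectPoints(np.atleast_2d(p).astype(float),np.array(c["rvec"],float),np.array(c["tvec"],float),P(c)[2],None)[0].reshape(-1,2)
E
python3 - <<'E'
from cell import optics
from h import *
im=np.load("pics/top0.npy");c=optics.calibration("top")
h=cv2.cvtColor(im,cv2.COLOR_RGB2HSV)
m=cv2.inRange(h,(22,140,90),(34,255,255));m[:,:150]=0
n,l,s,_=cv2.connectedComponentsWithStats(m);print(s[s[:,4]>10])
i=1+np.argmax(s[1:,4]);ys,xs=np.nonzero((m>0)&(xs0:=np.ones_like(m)>0)&(np.isin(l,np.where(s[:,4]>10)[0]))&(l>0))
w=plane(c,np.c_[xs,ys],116)[:,:2]
print("rect",cv2.minAreaRect(w.astype(np.float32)));print(np.round(cv2.boxPoints(cv2.minAreaRect(w.astype(np.float32)))))
red=cv2.inRange(h,(0,120,60),(8,255,255))|cv2.inRange(h,(172,120,60),(180,255,255))
red[:,:250]=0;red[:195]=0;red[240:]=0;red[:,320:]=0
ys,xs=np.nonzero(red);print(list(zip(xs,ys)));
cv2.imwrite("pics/c1.png",cv2.resize(im[135:265,160:360,::-1],None,fx=4,fy=4,interpolation=cv2.INTER_CUBIC))
E
```

```text
[[     0      0    512    384 195346]
 [   181    146    125     70    958]
 [   202    202     75     11    302]]
rect ((594.741943359375, 64.43364715576172), (360.58282470703125, 179.63595581054688), 82.95319366455078)
[[ 483. -103.]
 [ 662. -126.]
 [ 706.  232.]
 [ 528.  254.]]
[(np.int64(278), np.int64(220)), (np.int64(279), np.int64(220)), (np.int64(278), np.int64(221)), (np.int64(279), np.int64(221)), (np.int64(280), np.int64(221)), (np.int64(281), np.int64(221)), (np.int64(282), np.int64(221)), (np.int64(283), np.int64(221)), (np.int64(284), np.int64(221)), (np.int64(285), np.int64(221)), (np.int64(286), np.int64(221)), (np.int64(278), np.int64(222)), (np.int64(279), np.int64(222)), (np.int64(280), np.int64(222)), (np.int64(281), np.int64(222)), (np.int64(282), np.int64(222)), (np.int64(283), np.int64(222)), (np.int64(284), np.int64(222)), (np.int64(285), np.int64(222)), (np.int64(286), np.int64(222)), (np.int64(284), np.int64(223)), (np.int64(285), np.int64(223)), (np.int64(286), np.int64(223)), (np.int64(276), np.int64(233)), (np.int64(277), np.int64(233)), (np.int64(278), np.int64(233)), (np.int64(279), np.int64(233)), (np.int64(280), np.int64(233)), (np.int64(281), np.int64(233)), (np.int64(282), np.int64(233)), (np.int64(283), np.int64(233)), (np.int64(284), np.int64(233)), (np.int64(277), np.int64(234)), (np.int64(278), np.int64(234)), (np.int64(279), np.int64(234)), (np.int64(280), np.int64(234)), (np.int64(281), np.int64(234)), (np.int64(282), np.int64(234)), (np.int64(283), np.int64(234)), (np.int64(284), np.int64(234)), (np.int64(285), np.int64(234))]
```

View pics/c1.png

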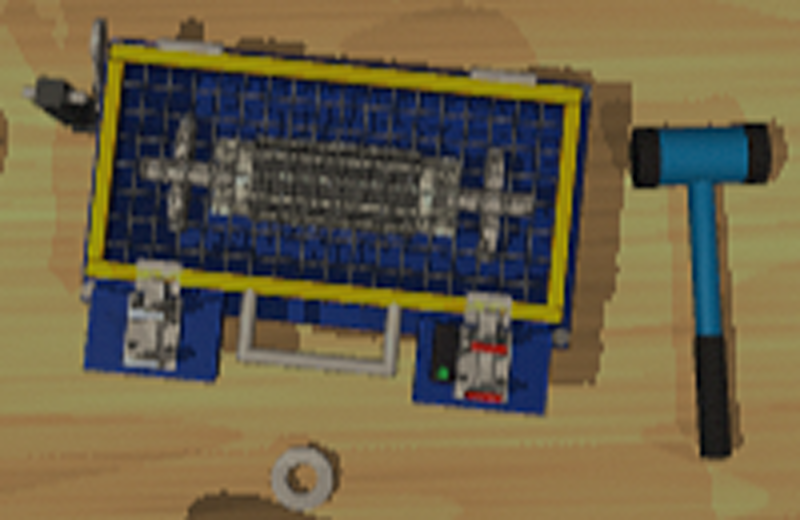

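Run:
```python
from cell import optics
from h import *
c=optics.calibration("top")
a=np.radians(82.953-90);X=np.array([np.cos(a),np.sin(a)]);Y=np.array([-X[1],X[0]]);C=np.array([594.74,64.43])
for n,p in dict(redtab=(282,221.6),redlug=(280.6,233.6)).items():
    w=plane(c,p,159)[0,:2];print(n,w,(w-C)@X,(w-C)@Y)
b=(160+np.array([[247,355],[392,368]])/4)*0+np.array([[160+247/4,135+355/4],[160+392/4,135+368/4]])
w=plane(c,b,116)[:,:2];print("bar",(w-C)@X,(w-C)@Y)
for y in(125,0,-125):
  for x in(-91,-137,91):print(x,y,C+x*X+y*Y)
```

```text
redtab [466.486797   -46.29453066] -113.7002866295423 -125.62265157351479
redlug [432.03425551 -41.22182595] -148.5149055044651 -124.81502497131297
bar [-137.59506468 -136.51615477] [ 50.64907642 -58.72257508]
-91 125 [519.76286444 199.64992879]
-137 125 [474.11035544 205.29336945]
91 125 [700.38800872 177.32153313]
-91 0 [504.42742786  75.59419783]
-137 0 [458.77491886  81.23763849]
91 0 [685.05257214  53.26580217]
-91 -125 [489.09199128 -48.46153313]
-137 -125 [443.43948228 -42.81809247]
91 -125 [669.71713556 -70.78992879]
```

Call:
drive_tool([
  [1,[-0.434,0.436,0],79.75],
  [1,[-0.434,0.436,0],79.75],
  [1,[-0.434,0.436,0],79.75],
  [1,[-0.434,0.436,0],79.75],
  [1,[-0.434,0.436,0],79.75],
  [1,[-0.434,0.436,0],79.75],
  [1,[-0.434,0.436,0],79.75],
  [1,[-0.434,0.436,0],79.75],
  [1,[-0.434,0.436,0],79.75],
  [1,[-0.434,0.436,0],79.75],
  [1,[-0.434,0.436,0],79.75],
  [1,[-0.434,0.436,0],79.75],
])

```text
clock: 1.1
eef_pos: [389.8, 57.0, 231.3]
tool_rot: [[0.991, -0.13, 0.0], [-0.13, -0.991, 0.0], [0.0, -0.0, -1.0]]
ft_force: [1.3, 0.5, 0.1]
width: 85.3
```

Call:
drive_tool([
  [1,[0.03,0.04,0],0],
  [1,[0.058,0.08,0],0],
  [1,[0.058,0.085,0],0],
  [1,[0.058,0.085,0],0],
  [1,[0.058,0.085,0],0],
  [1,[0.058,0.085,0],0],
])

```text
clock: 1.6
eef_pos: [436.1, -31.9, 231.0]
tool_rot: [[0.992, -0.123, -0.001], [-0.123, -0.992, 0.001], [-0.001, -0.0, -1.0]]
ft_force: [0.5, 0.7, 0.0]
width: 85.2
```

Run:
```python
from cell import read_state, optics
from h import *
s=read_state();print({k:np.round(s[k],3).tolist() for k in("clock","qpos","eef_pos","tool_rot","ft_force")})
c=optics.calibration("wrist");im=optics.camera("wrist");np.save("pics/w1.npy",im)
import json;json.dump({k:np.array(v).tolist() for k,v in c.items()},open("w1.json","w"))
cv2.imwrite("pics/w1.png",im[:,:,::-1])
print(proj(c,[[443.4,-42.8,148],[474.1,205.3,148],[458.8,81.2,110],[443.4,-42.8,159]]))
```

```text
{'clock': 1.6, 'qpos': [-13.792, 7.165, -21.02, 61.885, 0.016, 83.264], 'eef_pos': [436.055, -31.885, 230.972], 'tool_rot': [[0.992, -0.123, -0.001], [-0.123, -0.992, 0.001], [-0.001, -0.0, -1.0]], 'ft_force': [0.451, 0.676, 0.035]}
[[ 267.1420755   209.17497825]
 [ 272.27189768 -258.06095301]
 [ 267.06772217   26.39511944]
 [ 267.74114777  214.64134736]]
```

View pics/w1.png

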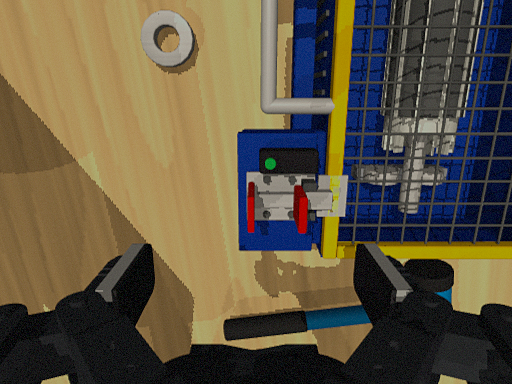

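Run:
```python
import json
from h import *
c=json.load(open("w1.json"));im=np.load("pics/w1.npy");h=cv2.cvtColor(im,cv2.COLOR_RGB2HSV)
red=cv2.inRange(h,(0,150,60),(6,255,255))|cv2.inRange(h,(174,150,60),(180,255,255))
n,l,s,_=cv2.connectedComponentsWithStats(red)
a=np.radians(-7.05);X=np.array([np.cos(a),np.sin(a)]);Y=np.array([-X[1],X[0]])
print(c['cx'],c['cy'])
for i in range(1,n):
    if s[i,4]<40: continue
    x,y,w,hh,_=s[i];print(x,y,w,hh)
    q=cv2.boxPoints(cv2.minAreaRect(np.argwhere(l==i)[:,::-1].astype(np.float32)))
    for u in ((x,y),(x+w,y),(x,y+hh),(x+w,y+hh)):
        for z in(159,137):
            p=plane(c,u,z)[0,:2];print(u,z,np.round(p,1),np.round([(p-[443.4,-42.8])@X,(p-[443.4,-42.8])@Y],1))
for r in red[180:236:5,240:315]: print(''.join('#' if v else '.' for v in r))
```

```text
253.62915242284475 187.95809871265035
247 182 8 50
(np.int32(247), np.int32(182)) 159 [432.4 -18.3] [-13.9  22.9]
(np.int32(247), np.int32(182)) 137 [431.2 -24.2] [-14.4  17. ]
(np.int32(255), np.int32(182)) 159 [437.6 -19. ] [-8.6 22.9]
(np.int32(255), np.int32(182)) 137 [437.  -24.9] [-8.6 17. ]
(np.int32(247), np.int32(232)) 159 [427.8 -53.7] [-14.1 -12.7]
(np.int32(247), np.int32(232)) 137 [426.1 -63.1] [-14.7 -22.3]
(np.int32(255), np.int32(232)) 159 [433.3 -54.4] [ -8.6 -12.7]
(np.int32(255), np.int32(232)) 137 [432.2 -63.9] [ -8.6 -22.3]
293 185 15 48
(np.int32(293), np.int32(185)) 159 [462.3 -24.1] [16.5 20.9]
(np.int32(293), np.int32(185)) 137 [464.2 -30.5] [19.1 14.7]
(np.int32(308), np.int32(185)) 159 [472.1 -25.3] [26.4 20.9]
(np.int32(308), np.int32(185)) 137 [475.  -31.9] [30.  14.7]
(np.int32(293), np.int32(233)) 159 [459.2 -58.3] [ 17.5 -13.5]
(np.int32(293), np.int32(233)) 137 [460.7 -68.2] [ 20.3 -23.1]
(np.int32(308), np.int32(233)) 159 [469.4 -59.6] [ 27.9 -13.5]
(np.int32(308), np.int32(233)) 137 [472.  -69.6] [ 31.7 -23.1]
.......................................
[... 172 characters left out ...]
#####...........
........######........................................############.........
.......#######........................................##############.......
.......#######........................................##############.......
.......#######........................................##############.......
.......#######.......................................##############........
........######.........................................############........
........######...........................................##########........
........######............................................#########........
...........................................................................
```

The wrist view shows the red lug at (251,207) and the tab at (300,209). Cast onto z=159, their outer faces lie at -13.9 and +27.5 mm from my estimated squeeze point, which fits the sizes given. Next I descend and squeeze.

Call:
drive_tool([
  [1,[0.0086,0.0099,0.03],0],
  [1,[0.0086,0.0099,0.06],0],
  [1,[0.0086,0.0099,0.085],0],
  [1,[0.0086,0.0099,0.095],0],
  [1,[0.0086,0.0099,0.095],0],
  [1,[0.0086,0.0099,0.095],0],
  [0.7,[0.0086,0.0099,0.095],0],
  [0.7,[0.0086,0.0099,0.095],0],
])

```text
clock: 2.32
eef_pos: [444.9, -43.0, 137.5]
tool_rot: [[0.993, -0.122, 0.002], [-0.122, -0.993, -0.001], [0.002, 0.0, -1.0]]
ft_force: [-0.2, -0.7, -0.1]
width: 64.1
```

Call:
drive_tool([
  [0.4,[0,0,0],0],
  [0.4,[0,0,0],0],
  [0.2,[0,0,0],0],
  [0.2,[0,0,0],0],
  [0,[0,0,0],0],
  [0,[0,0,0],0],
  [0,[0,0,0],0],
  [0,[0,0,0],0],
  [0,[0,0,0],0],
  [0,[0,0,0],0],
])

```text
clock: 3.15
eef_pos: [442.8, -43.2, 138.0]
tool_rot: [[0.992, -0.123, -0.001], [-0.123, -0.992, -0.001], [-0.001, 0.001, -1.0]]
ft_force: [-14.1, 1.7, 27.1]
width: 24.2
```

```bash
cat > w.py <<'E'
import sys,json
from cell import read_state, optics
from h import *
n=sys.argv[1];cam=sys.argv[2] if len(sys.argv)>2 else "wrist"
s=read_state();print({k:np.round(s[k],3).tolist() for k in("clock","qpos","eef_pos","ft_force","ft_torque","width")})
c=optics.calibration(cam);im=optics.camera(cam);np.save(f"pics/{n}.npy",im)
json.dump({k:np.array(v).tolist() for k,v in c.items()},open(n+".json","w"))
cv2.imwrite(f"pics/{n}.png",im[:,:,::-1])
E
python3 w.py w2
```

```text
{'clock': 3.15, 'qpos': [-14.966, 12.785, -29.24, 48.026, -0.049, 82.077], 'eef_pos': [442.753, -43.176, 138.025], 'ft_force': [-14.065, 1.709, 27.061], 'ft_torque': [0.216, 2.335, 0.018], 'width': 24.247}
```

View pics/w2.png

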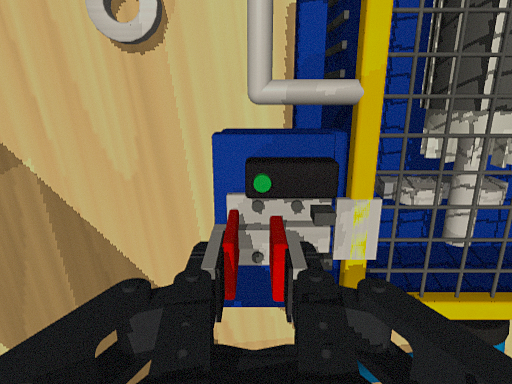

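The view shows both red plates held between the pads and brought close together, lug at (231,255) and tab at (278,258). I release, rise and measure the tab.

Call:
drive_tool([
  [0,[0,0,0],0],
  [0,[0,0,0],0],
  [0.5,[0,0,0],0],
  [0.7,[0,0,0],0],
  [0.7,[0,0,0],0],
  [0.7,[0,0,0],0],
  [0.7,[0,0,-0.03],0],
  [0.7,[0,0,-0.06],0],
  [0.7,[0,0,-0.09],0],
  [0.7,[0,0,-0.095],0],
  [0.7,[0,0,-0.095],0],
  [0.7,[0,0,-0.095],0],
])

```text
clock: 4.2
eef_pos: [443.9, -43.2, 230.8]
tool_rot: [[0.992, -0.123, -0.0], [-0.123, -0.992, 0.0], [-0.0, 0.0, -1.0]]
ft_force: [-0.2, -0.5, -0.3]
width: 59.9
```

```bash
python3 w.py w3
cat > m.py <<'E'
import json,sys
from h import *
n=sys.argv[1];col=sys.argv[2];pt=np.array(eval(sys.argv[3]));c=json.load(open(n+".json"));im=np.load(f"pics/{n}.npy");h=cv2.cvtColor(im,cv2.COLOR_RGB2HSV)
m=cv2.inRange(h,(0,150,60),(6,255,255))|cv2.inRange(h,(174,150,60),(180,255,255)) if col=="r" else cv2.inRange(h,(0,0,int(sys.argv[4])),(180,40,255))
k,l,s,_=cv2.connectedComponentsWithStats(m)
a=np.radians(-7.05);R=np.array([[np.cos(a),np.sin(a)],[-np.sin(a),np.cos(a)]])
for i in range(1,k):
    if s[i,4]<60: continue
    x,y,w,hh,A=s[i];q=plane(c,[(x,y),(x+w,y),(x,y+hh),(x+w,y+hh)],159)[:,:2]
    print(s[i],np.round((R@(q-pt).T).T,1).tolist())
E
python3 m.py w3 r "[443.4,-42.8]"
```

```text
{'clock': 4.2, 'qpos': [-14.964, 8.089, -19.959, 61.963, -0.002, 82.078], 'eef_pos': [443.895, -43.19, 230.76], 'ft_force': [-0.155, -0.526, -0.273], 'ft_torque': [0.015, -0.021, -0.013], 'width': 59.904}
[233 169  10  50 361] [[-13.8, 21.5], [-7.2, 21.5], [-14.4, -13.3], [-7.6, -13.3]]
[263 172  10  47 422] [[5.8, 19.5], [12.3, 19.5], [6.0, -13.3], [12.8, -13.3]]
```

Tab outer face is at 12.8 mm (13 expected), so the red catch is fully back. Next is the white one, 250 mm along the stand's +y.

Call:
drive_tool([
  [1,[-0.0006,-0.04,0],0],
  [1,[-0.0006,-0.08,0],0],
  [1,[-0.0006,-0.12,0],0],
  [1,[-0.0006,-0.16,0],0],
  [1,[-0.0006,-0.2,0],0],
  [1,[-0.0006,-0.235,0],0],
  [1,[-0.0006,-0.25,0],0],
  [1,[-0.0006,-0.25,0],0],
  [1,[-0.0006,-0.25,0],0],
  [1,[-0.0006,-0.25,0],0],
])

```text
clock: 5.08
eef_pos: [473.4, 204.2, 230.2]
tool_rot: [[0.992, -0.123, -0.002], [-0.123, -0.992, -0.001], [-0.002, 0.001, -1.0]]
ft_force: [-0.1, 0.5, 0.0]
width: 85.5
```

```bash
python3 w.py w4; python3 m.py w4 w "[474.1,205.3]" 150
```

```text
{'clock': 5.083, 'qpos': [15.215, 15.769, -10.184, 64.173, -0.02, 112.266], 'eef_pos': [473.369, 204.17, 230.199], 'ft_force': [-0.075, 0.456, 0.007], 'ft_torque': [0.018, -0.009, -0.029], 'width': 85.455}
[500  74   9  12  67] [[146.4, 79.0], [151.8, 79.0], [147.8, 72.1], [153.3, 72.1]]
[289  87  13  13  61] [[19.9, 71.7], [27.8, 71.6], [20.2, 64.0], [28.1, 64.0]]
[405 150   9  10  66] [[95.1, 33.0], [100.9, 33.0], [95.9, 26.5], [101.7, 26.5]]
[236 159  19  10  78] [[-12.9, 27.2], [-0.7, 27.2], [-13.0, 20.6], [-0.7, 20.6]]
[279 159  17  11  70] [[14.8, 27.2], [25.7, 27.2], [14.9, 19.9], [26.0, 19.9]]
[328 162  11  41 286] [[46.4, 25.2], [53.5, 25.2], [48.1, -2.7], [55.5, -2.7]]
[301 179  22  16 147] [[29.4, 13.9], [43.8, 13.9], [29.9, 2.9], [44.5, 2.9]]
[236 181   6  37 206] [[-13.2, 12.5], [-9.2, 12.5], [-13.6, -13.4], [-9.5, -13.4]]
[259 181  24  12 205] [[1.9, 12.5], [17.7, 12.5], [2.0, 4.3], [17.9, 4.3]]
[287 181   9  37 282] [[20.3, 12.5], [26.2, 12.5], [21.0, -13.4], [27.1, -13.4]]
[258 195  21  11 178] [[1.3, 2.9], [15.3, 2.9], [1.3, -4.8], [15.4, -4.8]]
[395 226  17  10 122] [[94.8, -19.2], [106.4, -19.2], [95.6, -26.6], [107.3, -26.6]]
[177 240  18  34 275] [[-54.6, -29.7], [-42.2, -29.7], [-56.3, -56.1], [-43.4, -56.1]]
[253 257  62   9 419] [[-2.1, -42.7], [41.4, -42.6], [-2.1, -49.7], [41.8, -49.7]]
[253 311   7  38 212] [[-2.1, -86.8], [3.0, -86.8], [-2.2, -120.6], [3.2, -120.6]]
```

View pics/w4.png

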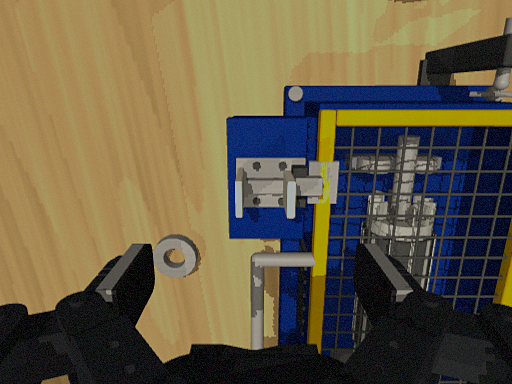

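White lug at (239,192) and tab at (290,193): outer faces at -13.5 and +27 mm, so the estimate holds.

Call:
drive_tool([
  [1,[0.0005,-0.001,0.03],0],
  [1,[0.0005,-0.001,0.06],0],
  [1,[0.0005,-0.001,0.085],0],
  [1,[0.0005,-0.001,0.094],0],
  [1,[0.0005,-0.001,0.094],0],
  [1,[0.0005,-0.001,0.094],0],
  [0.7,[0.0005,-0.001,0.094],0],
  [0.7,[0.0005,-0.001,0.094],0],
])

```text
clock: 5.8
eef_pos: [475.8, 206.0, 138.9]
tool_rot: [[0.992, -0.123, 0.003], [-0.123, -0.992, 0.001], [0.002, -0.001, -1.0]]
ft_force: [0.4, 0.3, 0.7]
width: 63.9
```

Call:
drive_tool([
  [0.4,[0,0,0],0],
  [0.4,[0,0,0],0],
  [0.2,[0,0,0],0],
  [0.2,[0,0,0],0],
  [0,[0,0,0],0],
  [0,[0,0,0],0],
  [0,[0,0,0],0],
  [0,[0,0,0],0],
  [0,[0,0,0],0],
  [0,[0,0,0],0],
  [0,[0,0,0],0],
  [0,[0,0,0],0],
])

```text
clock: 6.8
eef_pos: [473.6, 206.7, 139.4]
tool_rot: [[0.993, -0.122, -0.0], [-0.122, -0.993, 0.002], [-0.001, -0.001, -1.0]]
ft_force: [-14.2, 1.2, 23.4]
width: 24.0
```

Call:
drive_tool([
  [0.5,[0,0,0],0],
  [0.7,[0,0,0],0],
  [0.7,[0,0,0],0],
  [0.7,[0,0,0],0],
  [0.7,[0,0,-0.03],0],
  [0.7,[0,0,-0.06],0],
  [0.7,[0,0,-0.09],0],
  [0.7,[0,0,-0.095],0],
  [0.7,[0,0,-0.095],0],
  [0.7,[0,0,-0.095],0],
])

```text
clock: 7.63
eef_pos: [474.6, 205.9, 231.8]
tool_rot: [[0.992, -0.123, -0.0], [-0.123, -0.992, -0.0], [-0.0, 0.0, -1.0]]
ft_force: [0.6, -0.2, -0.7]
width: 60.1
```

```bash
python3 w.py w5; python3 m.py w5 w "[474.1,205.3]" 150 | awk '/ 1[0-9][0-9] /'
```

```text
{'clock': 7.633, 'qpos': [15.348, 15.815, -9.871, 64.32, -0.001, 112.392], 'eef_pos': [474.645, 205.869, 231.828], 'ft_force': [0.614, -0.202, -0.699], 'ft_torque': [-0.04, -0.033, -0.044], 'width': 60.135}
[402 152   9  10  69] [[95.4, 33.3], [101.2, 33.3], [96.2, 26.8], [102.0, 26.8]]
[235 161  30  12  99] [[-12.5, 27.5], [7.0, 27.5], [-12.6, 19.5], [7.1, 19.5]]
[306 164  13  41 332] [[33.7, 25.5], [42.2, 25.5], [34.9, -2.8], [43.7, -2.8]]
[318 164  18  41 433] [[41.6, 25.5], [53.3, 25.5], [43.0, -2.8], [55.2, -2.8]]
[275 181  27  16 187] [[13.7, 14.0], [31.6, 14.0], [13.9, 2.9], [32.0, 2.9]]
[226 183   7  12  83] [[-18.7, 12.7], [-14.1, 12.7], [-18.9, 4.3], [-14.2, 4.3]]
[234 183   6  36 210] [[-13.4, 12.7], [-9.4, 12.7], [-13.8, -12.8], [-9.7, -12.8]]
[264 184   8  36 281] [[6.5, 12.0], [11.8, 12.0], [6.7, -13.6], [12.1, -13.6]]
[398 185   9   9  61] [[95.4, 11.2], [101.4, 11.2], [96.1, 5.0], [102.1, 5.0]]
```

White tab moved 15 mm (27.1 → 12.1), so it is fully back as well. Now the handle.

Call:
drive_tool([
  [0.35,[0.0005,0.04,0],0],
  [0.35,[0.0005,0.08,0],0],
  [0.35,[0.0005,0.115,0],0],
  [0.35,[0.0005,0.1256,0.02],0],
  [0.35,[0.0005,0.1256,0.05],0],
  [0.35,[0.0005,0.1256,0.08],0],
  [0.35,[0.0005,0.1256,0.08],0],
  [0.35,[0.0005,0.1256,0.08],0],
  [0.35,[0.0005,0.1256,0.08],0],
])

```text
clock: 8.43
eef_pos: [459.9, 81.4, 152.9]
tool_rot: [[0.992, -0.122, -0.0], [-0.122, -0.992, 0.0], [-0.0, 0.0, -1.0]]
ft_force: [-0.3, -0.1, -0.5]
width: 29.8
```

```bash
python3 w.py w6
```

```text
{'clock': 8.433, 'qpos': [1.051, 14.097, -24.892, 51.027, 0.001, 98.076], 'eef_pos': [459.94, 81.354, 152.899], 'ft_force': [-0.256, -0.13, -0.48], 'ft_torque': [-0.022, -0.003, -0.027], 'width': 29.779}
```

View pics/w6.png

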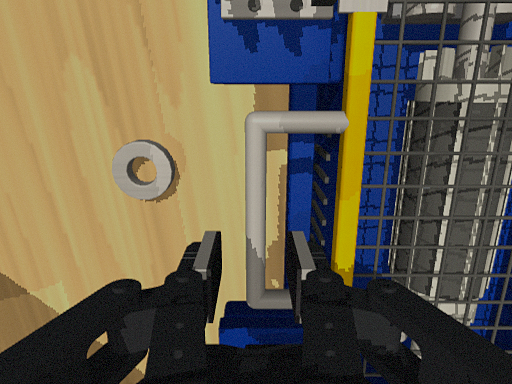

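Bar (cols 247-265) is centred between the fingers, and the space behind it is free. Descend and grip.

Call:
drive_tool([
  [0.35,[0,0.002,0.025],0],
  [0.35,[0,0.002,0.05],0],
  [0.35,[0,0.002,0.062],0],
  [0.35,[0,0.002,0.062],0],
  [0.35,[0,0.002,0.062],0],
  [0.15,[0,0.002,0.062],0],
  [0,[0,0.002,0.062],0],
  [0,[0,0.002,0.062],0],
  [0,[0,0.002,0.062],0],
  [0,[0,0.002,0.062],0],
  [0,[0,0.002,0.062],0],
])

```text
clock: 9.4
eef_pos: [460.7, 79.3, 91.0]
tool_rot: [[0.992, -0.123, 0.002], [-0.123, -0.992, 0.0], [0.002, -0.001, -1.0]]
ft_force: [3.3, 1.4, 4.9]
width: 10.2
```

Call:
drive_tool([
  [0,[0.0001,0,-0.0068],0],
  [0,[0.0007,0,-0.0182],0],
  [0,[0.0022,0,-0.0318],0],
  [0,[0.0045,0,-0.0453],0],
  [0,[0.0077,0,-0.0586],0],
  [0,[0.0116,0,-0.0717],0],
  [0,[0.0163,0,-0.0846],0],
  [0,[0.0217,0,-0.0971],0],
  [0,[0.0279,0,-0.1093],0],
  [0,[0.0348,0,-0.1211],0],
  [0,[0.0398,0,-0.1287],0],
  [0,[0.0398,0,-0.1287],0],
])

```text
clock: 10.4
eef_pos: [496.3, 74.9, 218.8]
tool_rot: [[0.992, -0.122, -0.006], [-0.122, -0.993, 0.001], [-0.007, -0.0, -1.0]]
ft_force: [-10.0, 5.0, 1.2]
width: 9.6
```

Call:
drive_tool([
  [0,[0.0047,0,-0.0093],0],
  [0,[0.0118,0,-0.0182],0],
  [0,[0.0209,0,-0.0284],0],
  [0,[0.0306,0,-0.038],0],
  [0,[0.0409,0,-0.047],0],
  [0,[0.0517,0,-0.0554],0],
  [0,[0.063,0,-0.0632],0],
  [0,[0.0748,0,-0.0702],0],
  [0,[0.0869,0,-0.0765],0],
  [0,[0.0869,0,-0.0765],0],
])

```text
clock: 11.23
eef_pos: [584.4, 64.1, 299.0]
tool_rot: [[0.992, -0.122, -0.0], [-0.122, -0.992, 0.001], [-0.0, -0.001, -1.0]]
ft_force: [-17.9, 2.7, 32.0]
width: 9.7
```

```bash
python3 w.py s7 side
```

```text
{'clock': 11.233, 'qpos': [-0.891, 22.411, 9.646, 77.25, 0.049, 96.132], 'eef_pos': [584.438, 64.101, 298.953], 'ft_force': [-17.934, 2.715, 32.043], 'ft_torque': [0.542, 3.291, 0.009], 'width': 9.75}
```

View pics/s7.png

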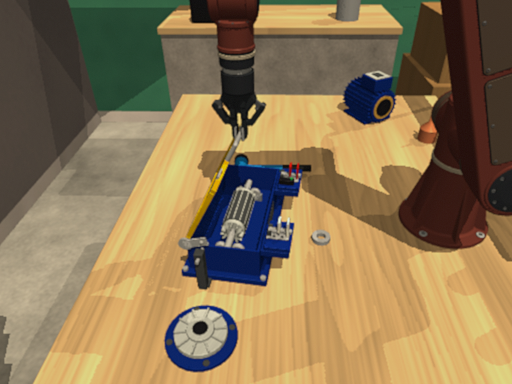

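The side view shows the guard well past half-way, held by its handle at (238,132). The bench parts have not moved. There is a radial load of about 35 N, so I ease the commanded path outward.

Call:
drive_tool([
  [0,[-0.0021,0,-0.003],0],
  [0,[-0.0021,0,-0.003],0],
  [0,[-0.0021,0,-0.003],0],
])

```text
clock: 11.53
eef_pos: [581.7, 64.4, 298.3]
tool_rot: [[0.993, -0.122, -0.003], [-0.122, -0.993, 0.001], [-0.003, -0.0, -1.0]]
ft_force: [-6.2, 2.2, 6.3]
width: 9.4
```

Call:
drive_tool([
  [0,[0.005,0,-0.0026],0],
  [0,[0.0106,0,-0.005],0],
  [0,[0.0213,0,-0.0093],0],
  [0,[0.0323,0,-0.0132],0],
  [0,[0.0434,0,-0.0164],0],
  [0,[0.05,0,-0.018],0],
  [0,[0.05,0,-0.018],0],
  [0,[0.05,0,-0.018],0],
  [0,[0.05,0,-0.018],0],
])

```text
clock: 12.28
eef_pos: [631.8, 58.0, 317.4]
tool_rot: [[0.992, -0.122, -0.001], [-0.122, -0.992, 0.0], [-0.001, -0.0, -1.0]]
ft_force: [-5.8, 3.1, 12.3]
width: 9.6
```

Call:
drive_tool([
  [0,[0.006,0,-0.0018],0],
  [0,[0.012,0,-0.0033],0],
  [0,[0.018,0,-0.0044],0],
  [0,[0.018,0,-0.0044],0],
  [0,[0.018,0,-0.0044],0],
  [0,[0.018,0,-0.0044],0],
])

```text
clock: 12.78
eef_pos: [650.0, 55.9, 320.7]
tool_rot: [[0.992, -0.123, -0.002], [-0.123, -0.992, 0.0], [-0.002, -0.0, -1.0]]
ft_force: [-3.4, 2.0, 4.0]
width: 9.8
```

```bash
python3 w.py s8 side
python3 - <<'E'
import cv2,numpy as np
cv2.imwrite("pics/s8c.png",cv2.resize(np.load("pics/s8.npy")[90:300,150:350,::-1],None,fx=2.8,fy=2.8,interpolation=cv2.INTER_CUBIC))
E
```

```text
{'clock': 12.783, 'qpos': [-1.516, 30.664, 25.915, 85.348, 0.024, 95.521], 'eef_pos': [649.992, 55.858, 320.703], 'ft_force': [-3.444, 2.041, 4.035], 'ft_torque': [0.561, 0.715, -0.001], 'width': 9.805}
```

View pics/s8c.png

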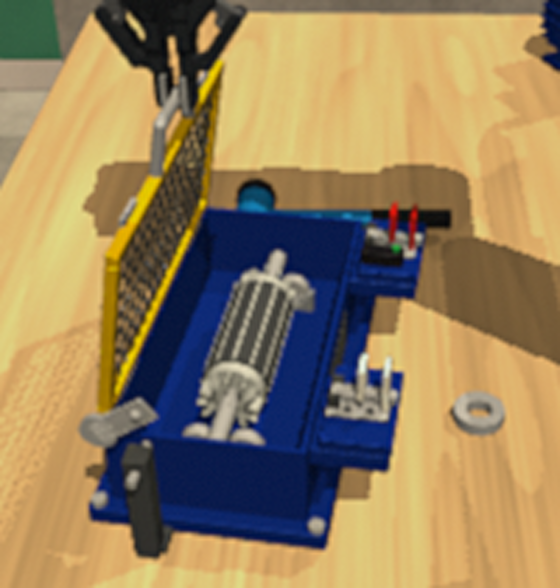

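The guard is nearly upright (about 1.41 rad from the arc), with the pads on the bar. Both catches are back and everything on the bench lies where it was. A short hold to check it stays steady, then I hand in.

Call:
drive_tool([
  [0,[0,0,0],0],
  [0,[0,0,0],0],
  [0,[0,0,0],0],
  [0,[0,0,0],0],
  [0,[0,0,0],0],
  [0,[0,0,0],0],
])

```text
clock: 13.33
eef_pos: [650.6, 55.8, 320.8]
tool_rot: [[0.992, -0.122, -0.0], [-0.122, -0.992, 0.0], [-0.0, -0.0, -1.0]]
ft_force: [-3.8, 3.4, 3.6]
width: 9.6
```

```bash
python3 -c "
from cell import r,read_state
s=read_state();print(s['clock'],s['eef_pos'],s['ft_force'],s['width']);print(r.job_done())"
```

```text
13.3333 [650.58510906  55.79096979 320.8186026 ] [-3.75353923  3.4202364   3.60858874] 9.575945038207871
the job is handed in; nothing more can be done
None
```

The job is handed in at 13.3 s. I squeezed the red catch fully back, then the white one, then swung the guard up past its detent to about 1.41 rad. The gripper still holds the handle there.

- **Catches:** the red tab's outer face measured 12.8 mm from the squeeze point and the white one 12.1 mm, against 13 mm when fully back. White was not measured again on its own, but it had moved the full 15 mm.
- **Guard:** the hold was steady over the last half second, with about 6 N at the wrist and the bar between the pads. The last side picture shows the guard nearly upright. I worked the angle out from the arm's position; it was not read directly.
- **Bench parts:** the hammer and bearing look unmoved in the last side picture. The end shield was outside that crop; it lay in place in the side picture taken mid-swing.

Two readings disagreed with what I expected:
- **Handle radius:** it came out near 233 mm against the 228 mm given. The wrist force reached about 37 N mid-swing until I eased the path outward.
- **Gripper width:** it read about 2 mm low throughout, 9.6 mm on the 12 mm bar.

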